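Put the balance's knob weights back in their stand by size

ROBOT

A 6-joint arm with a two-finger parallel gripper is mounted at the origin on a cart in front of the work surface, level with it; the furniture and walls round the work are solid. World frame = base frame: x ahead of the robot, y to its left, z up, the work surface at z = 0. Lengths are in mm, angles in rad, forces in N, time in s.
With the tool pointing down it reaches from about 275 to 1000 mm from the base axis. Payload 8.4 kg.
Tool frame: the origin (TCP) lies on the centre line of the jaws, within the pads' length; the fingertips stand 17 mm ahead of it and the grasp point (between the pads) lies 2 mm behind it; z points along the fingers, y is the line along which they close (so a half turn about z gives the same grasp; the last joint's range is limited). The gripper opens to 85 mm and grips with 20 to 120 N. Pads are 22 mm wide; open, the fingers measure 114 mm over their backs; the gripper's body (76 mm by 85 mm) begins 54 mm behind the grasp point. The pads swing forward as they close: fully open they stand 13 mm farther back than shut.
Start: joints at [-1.314, 0.353, 1.633, -0, 1.155, -0.002], TCP at [159.949, -604.189, 248.281] pointing down, gripper open.
Joint ranges: [-2.63, 2.63], [-0.92, 2.1], [0.06, 2.66], [-1.3, 4.44], [0, 2.69], [-3.02, 3.02]. Speed limits (rad/s): [2.22, 2.22, 2.79, 3.14, 3.14, 3.14].

INTERFACE

Orientations are given as [roll, pitch, yaw] about the fixed x, y, z axes, in that order (R = Rz(yaw) Ry(pitch) Rx(roll)).
In Python, from rig import r, eyes gives the robot as it stands. The module is installed in compiled form; this text tells all that it offers.
- The arm moves only by the shell command python3 -m inch 'ROWS' [FORCE]. ROWS is JSON, a list of rows, each a list of 7 numbers: the shift along the tool's x, y, z in m, then the turn, a rotation vector about the tool's x, y, z in degrees, then the closure, from -1 (fully open) to 1 (shut). In form: [[x, y, z, rx, ry, rz, gripper], ...]. A call has 1 to 8 rows; each row shifts and turns the commanded pose from where the row before left it, along the tool's axes as they then stand; what a row does not reach is not made up. A row lasts 1/10 s, in which the tool goes at most 50 mm and 8.59 degrees, less where a joint would pass 70% of its speed; a pose out of reach is approached as far as the arm can. A call with a gripper value outside its range is refused whole. The fingers move at their own pace and stop on an object; FORCE is the grip in N (left out, the last holds). Time passes only in rows, so rows that do not move let the fingers close. It gives the time, the measured TCP pose, the force, the opening and the grip force at its end, in the units of the state.
- r.sense(): the state, without advancing time (a new reading comes with each control period).
- eyes.grab_frame(name): name is "side" or "top" or "wrist"; returns a dict with "img" (420x560x3 uint8, blue, green, red), "fx", "fy", "cx", "cy" (pixels), "D" ([k1, k2, p1, p2, k3] as OpenCV has them; the pictures are not rectified), "R" (3x3) and "t" (3): a world point X has camera coordinates R X + t; the wrist camera has in their place "hand_eye" (4x4, takes a point from camera to tool coordinates, whose origin is the TCP and whose axes are the flange's). Camera axes: x right, y down, z forward; pixel columns grow to the right and rows downward; lengths in mm; the calibration is good to about 2 mm. A picture is of the moment at which its call begins: read the wrist's pose just before it. There is no depth.
- r.sign_off(): hands the job in; it is judged then, once.
The state is a dict: "clock": time; "qpos": joint angles; "qvel": joint speeds; "joint_efforts": joint torques, N m; "eef_pos": TCP position; "tcp_rot": TCP orientation; "contact_force": force on the tool from outside, world axes, zero at the start; "wrist_torque": the same for the moment, N m; "opening": opening from 0.0 (shut) to 1.0 (fully open); "grasp_force": force on a finger pad.
Only numpy, scipy, OpenCV 4.12 (cv2) and the standard library are available. Lean on these libraries where they do the work, as an engineer would, in place of code of your own. Each camera call takes 0.05 s, during which the arm holds its last target. There are 200 camera calls.

TASK

The balance check is finished, so put the four steel knob weights back in their stand, from the smallest to the largest along the row: each stands upright and fully down in the cup made for its size. Set each weight down rather than dropping it, and leave the forceps where they are.

Things in the scene. Friction and masses are not known exactly. Their poses are not given: they have to be found in the camera images.
- weight_50: the smallest of four loose solid steel knob weights, 50 g, standing upright on the bench, round about its own z: a body 18 mm across and 18.5 mm high, then a neck 10 mm across and 4 mm high, then a flat-topped knob 16 mm across and 6.5 mm high; 29 mm in all; origin: centre of its underside, z up along its axis
- weight_100: the second smallest of four loose solid steel knob weights, 100 g, standing upright on the bench, round about its own z: a body 22 mm across and 25 mm high, then a neck 13 mm across and 5 mm high, then a flat-topped knob 20 mm across and 8 mm high; 38 mm in all; origin: centre of its underside, z up along its axis
- weight_200: the second largest of four loose solid steel knob weights, 200 g, standing upright on the bench, round about its own z: a body 28 mm across and 31.5 mm high, then a neck 16 mm across and 6 mm high, then a flat-topped knob 25 mm across and 10.5 mm high; 48 mm in all; origin: centre of its underside, z up along its axis
- weight_500: the largest of four loose solid steel knob weights, 500 g, standing upright on the bench, round about its own z: a body 38 mm across and 43 mm high, then a neck 22 mm across and 8 mm high, then a flat-topped knob 34 mm across and 13 mm high; 64 mm in all; origin: centre of its underside, z up along its axis
- cup_50: grey round cup for the 50 g weight, smallest of four fixed in a row by size on a wooden board (68 x 206 mm, top 15 mm above the bench); 36 mm across outside, 14 mm high; mouth 31 mm across, narrowing as a funnel over 8 mm of height to a well 21 mm across, its flat floor 2 mm above the origin; origin: centre of the cup's underside; z up, y along the row towards the largest cup
- cup_100: grey round cup for the 100 g weight, second smallest of four fixed in a row by size on a wooden board (68 x 206 mm, top 15 mm above the bench); 40 mm across outside, 14 mm high; mouth 35 mm across, narrowing as a funnel over 8 mm of height to a well 25 mm across, its flat floor 2 mm above the origin; origin: centre of the cup's underside; z up, y along the row towards the largest cup
- cup_200: grey round cup for the 200 g weight, second largest of four fixed in a row by size on a wooden board (68 x 206 mm, top 15 mm above the bench); 46 mm across outside, 14 mm high; mouth 41 mm across, narrowing as a funnel over 8 mm of height to a well 31 mm across, its flat floor 2 mm above the origin; origin: centre of the cup's underside; z up, y along the row towards the largest cup
- cup_500: grey round cup for the 500 g weight, largest of four fixed in a row by size on a wooden board (68 x 206 mm, top 15 mm above the bench); 56 mm across outside, 14 mm high; mouth 51 mm across, narrowing as a funnel over 8 mm of height to a well 41 mm across, its flat floor 2 mm above the origin; origin: centre of the cup's underside; z up, y along the row towards the largest cup
- forceps: bystander: curved steel forceps, 116 x 23 x 8 mm, lying loose on the bench; origin: under its middle
- lamp_transformer: obstacle: heavy cream-coloured lamp transformer standing fixed at the back between the weights and the stand, about 200 x 125 mm on the bench (longer away from the robot) and 117 mm high: carry the weights past or over it; origin: on the bench, 85 mm behind the face towards the robot, midway across
Things that resemble listed ones, but are neither listed nor needed, are in the scene too. What is shaped like the weight_200 but red is not meant. What is shaped like the weight_500 but green is not meant.

How it is judged:
By the outcome, as a careful person would: the job done as asked, in the order asked, and still so for the second after the job is handed in, with the robot touching nothing.
It also fails if it takes over 118 s, if anything falls off the work surface, if the arm or the gripper's body presses on something with over 40 N, if the wrist force passes 120 N, or if a joint passes its speed limit or range.

## Working session

There is one attempt and no reset: what is moved stays moved. The work goes in short steps, Python scripts to look and compute and a shell command to move; the robot and the scene stay as the last step left them, time stands still between calls to the robot, and variables do not carry over. Pictures are saved under pics/ and viewed, at most 14 in all, crops included, and the job is handed in when it is done.

```bash
mkdir -p pics
python3 - <<'E'
from rig import r,eyes
import cv2,json,numpy as np
print(r.sense())
for n in("side","top","wrist"):
    f=eyes.grab_frame(n); cv2.imwrite(f"pics/{n}0.png",f["img"])
    print(n,{k:np.round(v,4).tolist() for k,v in f.items() if k!="img"})
E
```

```text
{'clock': 0.0, 'qpos': array([-1.31440964e+00,  3.53659803e-01,  1.63411621e+00, -2.92953613e-05,
        1.15519587e+00, -2.39084266e-03]), 'qvel': array([ 0.00109998,  0.00081697,  0.00021144,  0.00144541,  0.0012047 ,
       -0.00097053]), 'joint_efforts': array([ 4.12846930e-03, -6.05237317e+01, -3.42062831e+01,  4.48622186e-04,
        9.34349344e-03, -4.76021057e-06]), 'eef_pos': array([ 159.82202503, -603.76350398,  247.56205388]), 'tcp_rot': array([-3.14021336e+00,  2.34876295e-05,  2.58789395e-01]), 'contact_force': array([ 0.49714943, -0.78968119,  0.25786222]), 'wrist_torque': array([ 0.02665586, -0.08300175,  0.01586129]), 'grasp_force': 0.0, 'opening': 1.0018777508901402}
side {'fx': 465.5201, 'fy': 465.5201, 'cx': 281.3848, 'cy': 207.9194, 'D': [-0.1021, 0.0, 0.0, 0.0, 0.0], 'R': [[0.9871, -0.1595, 0.016], [-0.077, -0.5593, -0.8254], [0.1406, 0.8135, -0.5644]], 't': [-520.8784, 105.7869, 1000.0725]}
top {'fx': 413.6496, 'fy': 413.6496, 'cx': 282.7582, 'cy': 200.901, 'D': [-0.0293, 0.0, 0.0, 0.0, 0.0], 'R': [[-0.0188, -0.9996, 0.0201], [-0.9927, 0.0163, -0.1198], [0.1194, -0.0222, -0.9926]], 't': [20.9269, 530.3831, 1132.554]}
wrist {'fx': 296.2739, 'fy': 296.2739, 'cx': 281.021, 'cy': 211.1081, 'D': [-0.0617, 0.0, 0.0, 0.0, 0.0], 'hand_eye': [[-0.0005, -0.9629, -0.27, 68.7294], [1.0, -0.0005, -0.0, -0.4091], [-0.0001, -0.27, 0.9629, -126.0467], [0.0, 0.0, 0.0, 1.0]]}
```

View pics/top0.png

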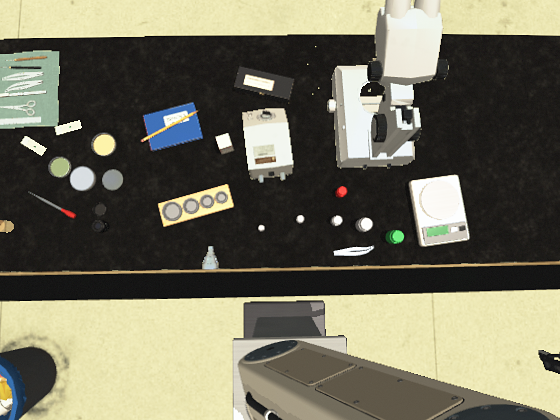

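View pics/side0.png

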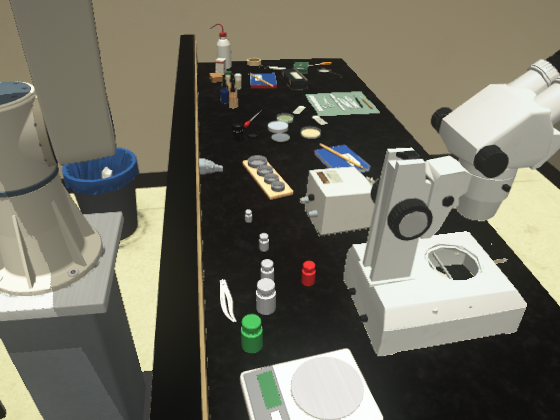

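Top view: the candidates for the four weights are steel at (262,228), (300,219), (337,221) and (364,225). The red lookalike at (342,191) and green lookalike at (396,237) are excluded by colour. The cups run from small to large at (222,197), (208,200), (191,205) and (172,212). The transformer is at (267,143), with the forceps at (353,251). The lens-like object at (210,258) is not a weight.

```bash
cat > h.py <<'E'
import numpy as np,cv2
from rig import r,eyes
from scipy.spatial.transform import Rotation as Ro
def frame(n):
    s=r.sense(); f=eyes.grab_frame(n)
    if n=="wrist":
        T=np.eye(4); T[:3,:3]=Ro.from_euler("xyz",s["tcp_rot"]).as_matrix(); T[:3,3]=s["eef_pos"]
        C=T@np.array(f["hand_eye"]); f["Rw"],f["c"]=C[:3,:3],C[:3,3]
    else:
        f["Rw"]=np.array(f["R"]).T; f["c"]=-f["Rw"]@np.array(f["t"])
    f["K"]=np.array([[f["fx"],0,f["cx"]],[0,f["fy"],f["cy"]],[0,0,1]]); return f
def cast(f,px,z):
    p=cv2.undistortPoints(np.array(px,float).reshape(-1,1,2),f["K"],np.array(f["D"])).reshape(-1,2)
    d=np.c_[p,np.ones(len(p))]@f["Rw"].T
    return f["c"]+d*((z-f["c"][2])/d[:,2])[:,None]
def proj(f,X):
    R=f["Rw"].T; return cv2.projectPoints(np.array(X,float).reshape(-1,1,3),cv2.Rodrigues(R)[0],-R@f["c"],f["K"],np.array(f["D"]))[0].reshape(-1,2)
def crop(f,name,x0,y0,x1,y1,k):
    cv2.imwrite("pics/"+name,cv2.resize(f["img"][y0:y1,x0:x1],None,fx=k,fy=k,interpolation=cv2.INTER_CUBIC))
E
python3 - <<'E'
from h import *
np.set_printoptions(precision=0,suppress=True)
f=frame("top")
w=[(262,228),(300,219),(337,221),(364,225),(342,191),(396,237),(353,251)]
for p,z in zip(w,(25,30,40,55,40,55,4)): print(cast(f,[p],z))
print("cups",cast(f,[(222,197),(208,200),(191,205),(172,212)],29))
print("transf front",cast(f,[(247,178),(291,174)],100),"balance",cast(f,[(440,182)],40))
E
```

```text
[[456.  71.  25.]]
[[479. -36.  30.]]
[[ 471. -138.   40.]]
[[ 457. -210.   55.]]
[[ 555. -155.   40.]]
[[ 423. -298.   55.]]
[[ 387. -187.    4.]]
cups [[545. 183.  29.]
 [537. 222.  29.]
 [524. 270.  29.]
 [505. 323.  29.]]
transf front [[585. 107. 100.]
 [594. -10. 100.]] balance [[ 576. -437.   40.]]
```

```bash
A='[[0.026,-0.027,0,0,0,0,-1],[0.026,-0.027,0,0,0,0,-1],[0.026,-0.027,0,0,0,0,-1],[0.026,-0.027,0,0,0,0,-1],[0.026,-0.027,0,0,0,0,-1],[0.026,-0.027,0,0,0,0,-1],[0.026,-0.027,0,0,0,0,-1],[0.026,-0.027,0,0,0,0,-1]]'; :
python3 -m inch '[[0.026,-0.027,0,0,0,0,-1],[0.026,-0.027,0,0,0,0,-1],[0.026,-0.027,0,0,0,0,-1],[0.026,-0.027,0,0,0,0,-1],[0.026,-0.027,0,0,0,0,-1],[0.026,-0.027,0,0,0,0,-1],[0.026,-0.027,0,0,0,0,-1],[0.026,-0.027,0,0,0,0,-1]]'
python3 -m inch '[[0.026,-0.027,0,0,0,0,-1],[0.026,-0.027,0,0,0,0,-1],[0.026,-0.027,0,0,0,0,-1],[0.026,-0.027,0,0,0,0,-1],[0.026,-0.027,0,0,0,0,-1],[0.026,-0.027,0,0,0,0,-1],[0.026,-0.027,0,0,0,0,-1],[0.026,-0.027,0,0,0,0,-1]]'
python3 -m inch '[[0,0,0,0,0,-8.3,-1],[0,0,0,0,0,-8.3,-1],[0,0,0,0,0,-8.3,-1],[0,0,0,0,0,-8.3,-1],[0,0,0,0,0,-8.3,-1],[0,0,0,0,0,-8.3,-1],[0,0,0,0,0,-8.3,-1],[0,0,0,0,0,-8.3,-1]]'
python3 -m inch '[[0,0,0,0,0,-8.3,-1],[0,0,0,0,0,-8.3,-1],[0,0,0,0,0,-8.3,-1],[0,0,0,0,0,0,-1],[0,0,0,0,0,0,-1]]'
python3 - <<'E'
from h import *
f=frame("wrist"); cv2.imwrite("pics/w1.png",f["img"]); np.save("w1.npy",np.r_[f["Rw"].ravel(),f["c"]])
s=r.sense();print(s["eef_pos"],s["tcp_rot"],s["qpos"])
E
```

```text
clock: 1.0
eef_pos: [306.2, -340.8, 248.3]
tcp_rot: [3.141, -0.0, 0.259]
contact_force: [-0.4, 0.4, -0.9]
opening: 0.999
grasp_force: 0.0
clock: 1.8
eef_pos: [452.0, -78.6, 248.4]
tcp_rot: [3.141, -0.0, 0.259]
contact_force: [0.7, 0.1, -0.7]
opening: 1.003
grasp_force: 0.0
clock: 2.6
eef_pos: [451.4, -80.1, 248.2]
tcp_rot: [-3.141, 0.0, 1.424]
contact_force: [1.2, 0.1, 0.1]
opening: 0.998
grasp_force: 0.0
clock: 3.1
eef_pos: [451.5, -80.1, 248.2]
tcp_rot: [-3.141, -0.0, 1.848]
contact_force: [1.7, -1.2, 0.4]
opening: 1.006
grasp_force: 0.0
[451.47728044 -80.10774298 248.23990094] [-3.14151144e+00 -3.85039365e-05  1.84826643e+00] [-1.78877519e-01  9.00298783e-02  1.97471817e+00 -1.39200346e-06
  1.07693447e+00 -4.56346964e-01]
```

View pics/w1.png

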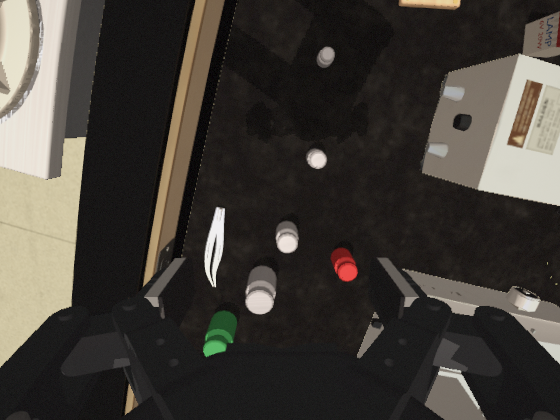

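Wrist view: 50 g at (326,57), 100 g at (317,159), 200 g at (287,236) and 500 g at (261,288). Red is at (345,264) and green at (220,335). Next I move above the 50 g for a close check.

```bash
python3 -m inch '[[0.024,0.0076,0.0163,0,0,0,-0.4],[0.024,0.0076,0.0163,0,0,0,-0.4],[0.024,0.0076,0.0163,0,0,0,-0.4],[0.024,0.0076,0.0163,0,0,0,-0.4],[0.024,0.0076,0.0163,0,0,0,-0.4],[0.024,0.0076,0.0163,0,0,0,-0.4],[0,0,0,0,0,0,-0.4],[0,0,0,0,0,0,-0.4]]'
cat >> h.py <<'E'
def blobs(f,lo=110,amin=60,box=(150,60,420,400)):
    g=cv2.cvtColor(f["img"],cv2.COLOR_BGR2HSV); m=((g[...,2]>lo)&(g[...,1]<70)).astype(np.uint8)
    n,l,st,c=cv2.connectedComponentsWithStats(m)
    return [(st[i].tolist(),c[i].round(1).tolist()) for i in range(1,n) if st[i,4]>amin and box[0]<c[i][0]<box[2] and box[1]<c[i][1]<box[3]]
E
python3 - <<'E'
from h import *
f=frame("wrist"); crop(f,"w50.png",180,110,380,310,3)
s=r.sense();print(s["eef_pos"],s["tcp_rot"])
for b in blobs(f): print(b)
E
```

```text
clock: 3.95
eef_pos: [455.1, 71.1, 150.3]
tcp_rot: [-3.141, 0.0, 1.852]
contact_force: [-0.5, -0.2, -0.5]
opening: 0.697
grasp_force: 0.0
[455.48473819  70.69419414 150.70610838] [-3.14157783e+00  2.05076064e-04  1.85137491e+00]
([277, 192, 20, 25, 395], [286.4, 204.0])
([186, 251, 30, 45, 471], [200.2, 272.2])
([346, 251, 31, 45, 467], [361.9, 272.2])
([266, 295, 23, 39, 728], [277.3, 314.2])
([158, 357, 13, 34, 225], [164.2, 375.5])
```

View pics/w50.png

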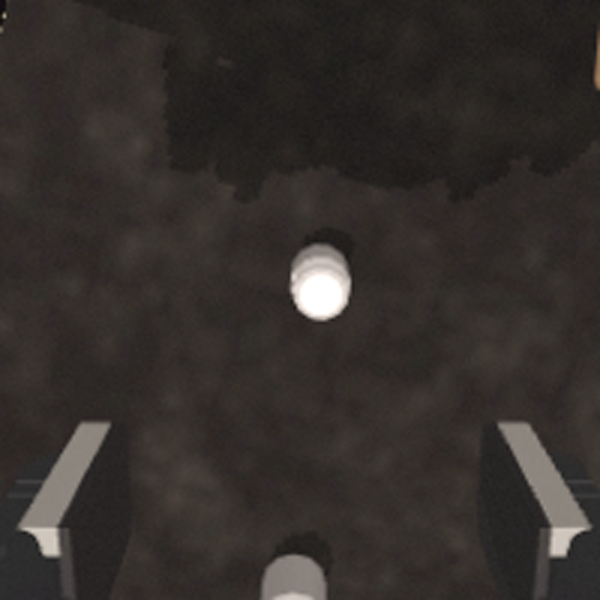

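The close crop shows one small, bare-steel knob weight. Its bright knob top is at about (287,208), the 50 g as described, and the 100 g's edge is behind it at (277,314). Now I measure the knob top.

```bash
cat >> h.py <<'E'
def shift(P):
    s=r.sense(); R=Ro.from_euler("xyz",s["tcp_rot"]).as_matrix(); return R.T@(np.array(P)-s["eef_pos"])
def top(f,guess,z,rad,lo):
    "centre of the knob's bright flat top, nearest the guess"
    v=f["img"].min(2); n,l,st,c=cv2.connectedComponentsWithStats((v>lo).astype(np.uint8))
    i=min((i for i in range(1,n) if st[i,4]>40),key=lambda i:np.hypot(*(c[i]-guess)))
    P=cast(f,[c[i]],z)[0]; e=cast(f,[c[i]-[st[i,2]/2,0],c[i]+[st[i,2]/2,0]],z)
    print("px",c[i].round(1),"box",st[i],"world",P.round(1),"width",np.linalg.norm(e[1]-e[0]).round(1)); return P
E
python3 - <<'E'
from h import *
f=frame("wrist")
for lo in (200,220,240): P=top(f,(287,208),29,8,lo); print(shift([P[0],P[1],40]).round(1))
np.set_printoptions(linewidth=200)
print(f["img"].min(2)[188:222:2,272:302:2])
E
```

```text
px [285.9 206.4] box [278 199  17  16 213] world [458.9  75.3  29. ] width 14.7
[  3.8   4.4 111. ]
px [286.  206.8] box [279 200  15  14 168] world [459.1  75.   29. ] width 13.0
[  3.5   4.5 111. ]
px [286.2 207. ] box [280 201  14  13 142] world [459.2  74.9  29. ] width 12.1
[  3.3   4.6 111. ]
[[ 39  40  42  42  43  29  31  31  32  29  30  32  38  39  37]
 [ 38  38  41  40  36  30  61  60  48  34  27  32  30  38  37]
 [ 36  37  37  42  72 110 123 122 125 102  43  28  30  38  41]
 [ 37  40  39  68 118 120 142 146 140 127 118  42  32  37  39]
 [ 39  42  48 109 143 175 189 187 190 176 138 100  33  35  38]
 [ 45  43  62 135 176 176 180 177 177 180 182 138  29  39  36]
 [ 45  43  88 196 179 212 219 226 223 209 184 162  57  37  36]
 [ 48  47 128 173 211 250 255 255 255 251 214 180 102  39  36]
 [ 46  45 147 206 239 255 255 255 255 255 248 197  98  42  41]
 [ 43  45  97 212 254 255 255 255 255 255 255 214  57  43  43]
 [ 36  38  39 203 255 255 255 255 255 255 255 201  42  43  43]
 [ 38  38  41 169 238 255 255 255 255 255 243 172  44  45  43]
 [ 39  42  40  39 207 248 255 255 255 250 203  45  44  45  44]
 [ 42  38  43  43  41 170 205 216 211 172  48  43  42  45  46]
 [ 41  43  43  42  39  41  44  42  44  41  44  42  45  44  46]
 [ 40  40  42  35  34  42  46  44  44  43  43  44  42  45  44]
 [ 42  39  38  40  40  38  40  41  41  42  41  42  44  42  40]]
```

```bash
python3 -m inch '[[0.0035,0.0045,0.025,0,0,0,-0.4],[0,0,0.025,0,0,0,-0.4],[0,0,0.025,0,0,0,-0.4],[0,0,0.02,0,0,0,-0.4],[0,0,0.01,0,0,0,-0.4],[0,0,0.0087,0,0,0,-0.4],[0,0,0,0,0,0,-0.4],[0,0,0,0,0,0,-0.2]]' 25
python3 -m inch '[[0,0,0,0,0,0,0.1],[0,0,0,0,0,0,0.4],[0,0,0,0,0,0,0.7],[0,0,0,0,0,0,1],[0,0,0,0,0,0,1],[0,0,0,0,0,0,1],[0,0,0,0,0,0,1],[0,0,0,0,0,0,1]]'
```

```text
clock: 4.85
eef_pos: [459.2, 75.4, 37.4]
tcp_rot: [3.141, 0.0, 1.852]
contact_force: [0.8, 0.3, 0.9]
opening: 0.606
grasp_force: 0.0
clock: 5.65
eef_pos: [459.0, 75.6, 37.2]
tcp_rot: [3.141, 0.0, 1.852]
contact_force: [-1.7, -0.0, 6.3]
opening: 0.161
grasp_force: 24.4
```

```bash
python3 -m inch '[[0,0,-0.005,0,0,0,1],[0,0,-0.015,0,0,0,1],[0,0,-0.03,0,0,0,1],[0,0,-0.04,0,0,0,1],[0,0,-0.04,0,0,0,1],[0,0,-0.04,0,0,0,1],[0,0,-0.04,0,0,0,1],[0,0,0,0,0,0,1]]'
python3 - <<'E'
from h import *
f=frame("wrist"); crop(f,"w50b.png",180,200,380,400,3)
E
```

```text
clock: 6.45
eef_pos: [461.4, 76.0, 252.1]
tcp_rot: [3.133, 0.001, 1.852]
contact_force: [0.1, -0.5, -0.5]
opening: 0.154
grasp_force: 24.5
```

View pics/w50b.png

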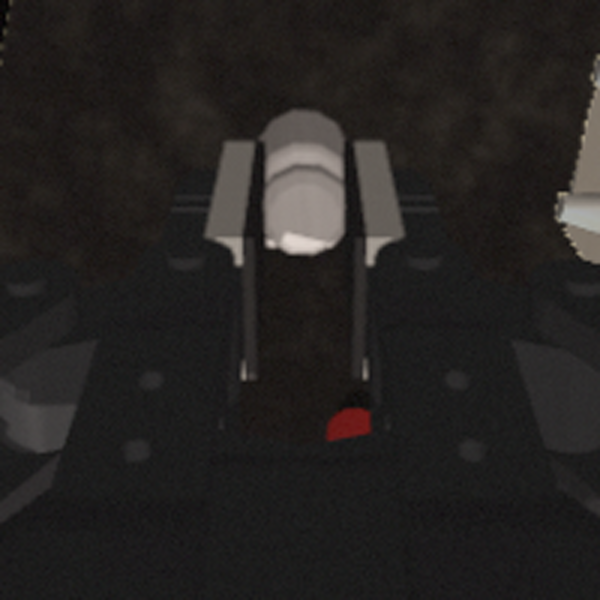

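Weight 50 is held upright by the knob, centred between the pads at px (281,271). Next I go over the stand.

```bash
python3 -m inch '[[0.0203,0.0191,0,0,0,0,1],[0.0203,0.0191,0,0,0,0,1],[0.0203,0.0191,0,0,0,0,1],[0.0203,0.0191,0,0,0,0,1],[0.0203,0.0191,0,0,0,0,1],[0,0,0,0,0,0,1],[0,0,0,0,0,0,1]]'
python3 - <<'E'
from h import *
f=frame("wrist"); cv2.imwrite("pics/cups.png",f["img"]); np.savez("cups.npz",Rw=f["Rw"],c=f["c"])
s=r.sense();print(s["eef_pos"],s["tcp_rot"])
t=frame("top"); cv2.imwrite("pics/top_a.png",t["img"])
E
```

```text
clock: 7.2
eef_pos: [521.2, 199.4, 245.1]
tcp_rot: [-3.138, 0.0, 1.853]
contact_force: [-0.7, 0.2, -1.5]
opening: 0.158
grasp_force: 24.5
[521.1237474  198.91569438 245.37155741] [-3.13869094e+00  4.34372212e-04  1.85266934e+00]
```

View pics/cups.png

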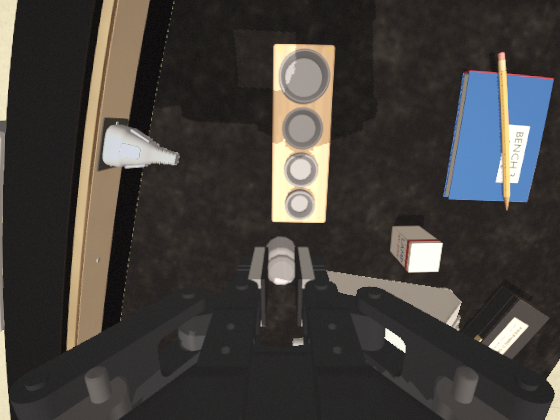

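Cups at about (299,204), (300,169), (303,128) and (304,77), small to large. The board spans rows 45–222. Zooming in to choose the edges for measuring.

Run:
```python
import cv2
i=cv2.imread("pics/cups.png")[35:230,262:342]
cv2.imwrite("pics/cups_z.png",cv2.resize(cv2.rotate(i,cv2.ROTATE_90_CLOCKWISE),None,fx=4,fy=4,interpolation=cv2.INTER_CUBIC))
```

```text
(no output)
```

View pics/cups_z.png

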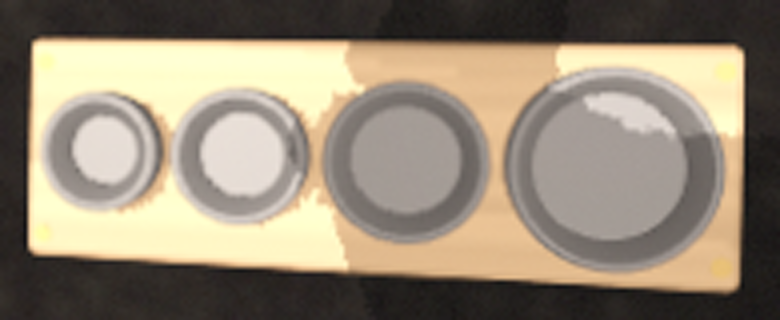

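The crop shows the rims and floors of all four cups clearly, with centres (crop px) near (99,152), (240,156), (406,162) and (615,169). I'll cast the rims at z=29 and the floors at z=17.

Run:
```python
from h import *
np.set_printoptions(precision=1,suppress=True)
f=frame("wrist"); C=np.load("cups.npz"); f["Rw"],f["c"]=C["Rw"],C["c"]
o=lambda L:[(262+(y+.5)/4-.5, 229.5-(x+.5)/4) for x,y in L]
rim=cast(f,o([(99.5,152),(240,156),(406,162),(615,169)]),29)
flo=cast(f,o([(104.5,150),(243,153.5),(405.5,159.5),(609,165)]),17)
cor=cast(f,o([(31,40),(29,252),(740,290),(744,46)]),15)
print(rim[:,:2]);print(flo[:,:2])
print("board",cor.mean(0),[np.linalg.norm(cor[i]-cor[i-1]).round(1) for i in range(4)])
d=rim[3]-rim[0]; print("row ang",np.arctan2(-d[0],d[1]), "spacing",np.linalg.norm(np.diff(rim,axis=0),axis=1))
# cross-check in the top view
t=frame("top"); print("top px of rims",proj(t,rim))
# where the held knob lies, in the tool frame
s=r.sense(); P=cast(f,[(281.3,272.5)],s["eef_pos"][2]-8)[0]; print("held",shift(P))
```

```text
[[547.6 187.1]
 [536.4 227.5]
 [524.3 272.4]
 [510.  325.3]]
[[548.1 185.7]
 [536.6 226.8]
 [524.4 272.2]
 [509.7 325.5]]
board [527.3 260.5  15. ] [np.float64(204.9), np.float64(66.9), np.float64(204.8), np.float64(67.0)]
row ang 0.26534376197732884 spacing [41.9 46.5 54.8]
top px of rims [[220.4 196.1]
 [206.  200.3]
 [190.  204.8]
 [171.  210.2]]
held [0.9 0.2 8. ]
```

```bash
python3 -m inch '[[-0.010,0.011,0,0,0,0,1],[-0.0095,0.011,0.015,0,0,0,1],[0,0,0.035,0,0,0,1],[0,0,0.035,0,0,0,1],[0,0,0.035,0,0,0,1],[0,0,0.03,0,0,0,1],[0,0,0.01,0,0,0,1],[0,0,0,0,0,0,1]]'
python3 - <<'E'
from h import *
for i in range(3): f=frame("wrist"); print(shift([547.8,186.3,54]).round(1))
print(r.sense()["eef_pos"])
f=frame("wrist");crop(f,"p50.png",180,180,380,380,3)
E
```

```text
clock: 8.2
eef_pos: [548.5, 186.1, 85.7]
tcp_rot: [-3.139, 0.0, 1.852]
contact_force: [-0.1, 0.2, -0.4]
opening: 0.155
grasp_force: 24.5
[ 0.2 -1.6 33.1]
[ 0.1 -2.2 34. ]
[-0.1 -2.5 34.4]
[550.12190974 187.0662241   88.38076193]
```

View pics/p50.png

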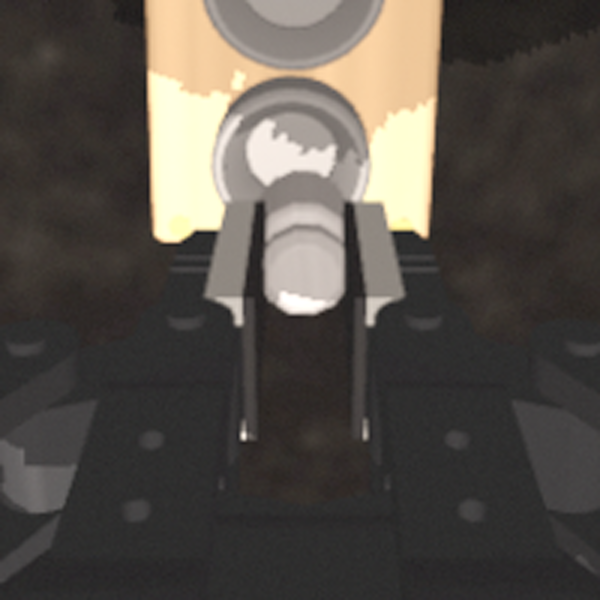

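The view shows the 50 g over its cup, about 2 mm too far along tool +y (cup centre at crop col 291, weight at 304). I'll correct that and lower it.

```bash
python3 -m inch '[[0,-0.0023,0.01,0,0,0,1],[0,0,0.008,0,0,0,1],[0,0,0.006,0,0,0,1],[0,0,0,0,0,0,1],[0,0,0,0,0,0,1],[0,0,0,0,0,0,1]]'
python3 - <<'E'
from h import *
for i in range(3): print(shift([547.8,186.3,54]).round(1),r.sense()["contact_force"].round(1)); frame("wrist")
E
```

```text
clock: 9.0
eef_pos: [546.7, 186.3, 62.9]
tcp_rot: [3.141, -0.0, 1.852]
contact_force: [-0.2, -0.6, -0.2]
opening: 0.156
grasp_force: 24.5
[-0.3  1.   8.9] [-0.2 -0.6 -0.2]
[-0.3  0.9  9. ] [ 1.1  0.4 -0.8]
[-0.3  1.   9. ] [-1.  -0.1 -0.6]
```

```bash
python3 -m inch '[[0,0.001,0.002,0,0,0,1],[0,0,0.002,0,0,0,1],[0,0,0.002,0,0,0,1],[0,0,0.0015,0,0,0,1],[0,0,0,0,0,0,1],[0,0,0,0,0,0,1],[0,0,0,0,0,0,1]]'
python3 -m inch '[[0,0,0.0008,0,0,0,1],[0,0,0,0,0,0,1],[0,0,0,0,0,0,1]]'
```

```text
clock: 9.85
eef_pos: [547.6, 186.6, 55.3]
tcp_rot: [3.142, 0.0, 1.852]
contact_force: [0.3, -0.1, -0.5]
opening: 0.155
grasp_force: 24.5
clock: 10.15
eef_pos: [547.6, 186.6, 54.5]
tcp_rot: [3.142, -0.0, 1.852]
contact_force: [-0.4, 0.2, -0.0]
opening: 0.161
grasp_force: 24.5
```

```bash
python3 -m inch '[[0,0,0.0006,0,0,0,1],[0,0,0,0,0,0,1],[0,0,0,0,0,0,1]]'
python3 -m inch '[[0,0,0.0006,0,0,0,1],[0,0,0,0,0,0,1],[0,0,0,0,0,0,1]]'
```

```text
clock: 10.45
eef_pos: [547.7, 186.6, 54.3]
tcp_rot: [3.141, -0.0, 1.852]
contact_force: [-1.0, 0.3, 5.4]
opening: 0.157
grasp_force: 24.8
clock: 10.75
eef_pos: [547.8, 186.7, 54.2]
tcp_rot: [3.141, -0.0, 1.852]
contact_force: [-2.3, -0.8, 11.0]
opening: 0.157
grasp_force: 25.2
```

```bash
python3 -m inch '[[0,0,-0.001,0,0,0,1],[0,0,0,0,0,0,0.6],[0,0,0,0,0,0,0.5],[0,0,0,0,0,0,0.3],[0,0,0,0,0,0,0.1],[0,0,0,0,0,0,0],[0,0,0,0,0,0,0],[0,0,0,0,0,0,0]]'
python3 -m inch '[[0,0,-0.01,0,0,0,0],[0,0,-0.03,0,0,0,0],[0,0,-0.04,0,0,0,-0.3],[0,0,-0.04,0,0,0,-0.4],[0,0,-0.03,0,0,0,-0.4],[0,0,0,0,0,0,-0.4],[0,0,0,0,0,0,-0.4]]'
python3 - <<'E'
from h import *
f=frame("wrist");crop(f,"q50.png",180,110,380,310,3)
s=r.sense();print(s["eef_pos"],s["tcp_rot"])
P=top(f,(280,215),46,8,150);print(P)
g=frame("wrist"); C=np.load("w1.npy"); g["Rw"],g["c"]=C[:9].reshape(3,3),C[9:]; g["img"]=cv2.imread("pics/w1.png")
for p,z in (((317,159),38),((287,240),48),((261,295),64)): top(g,p,z,0,180); print(cast(g,[p],z))
E
```

```text
clock: 11.55
eef_pos: [547.5, 186.5, 54.2]
tcp_rot: [-3.142, -0.0, 1.852]
contact_force: [-0.4, -0.2, 0.2]
opening: 0.505
grasp_force: 0.0
clock: 12.25
eef_pos: [547.8, 186.6, 205.4]
tcp_rot: [3.14, -0.0, 1.852]
contact_force: [0.3, -0.6, 0.1]
opening: 0.699
grasp_force: 0.0
[547.12263436 186.41098938 204.1854186 ] [-3.14134723e+00 -4.63147244e-06  1.85229641e+00]
px [279.2 198.4] box [270 187  20  22 279] world [546.2 188.   46. ] width 19.8
[546.15455673 187.97333694  46.        ]
px [317.7 159.8] box [311 153  15  15 167] world [482.2 -35.5  38. ] width 16.9
[[481.11298867 -34.88660034  38.        ]]
px [286.8 243.5] box [278 236  19  16 239] world [ 475.4 -138.3   48. ] width 22.4
[[ 474.42241777 -133.97796474   48.        ]]
px [259.  302.6] box [246 292  26  22 429] world [ 462.5 -214.4   64. ] width 31.2
[[ 462.16620773 -203.75209498   64.        ]]
```

View pics/q50.png

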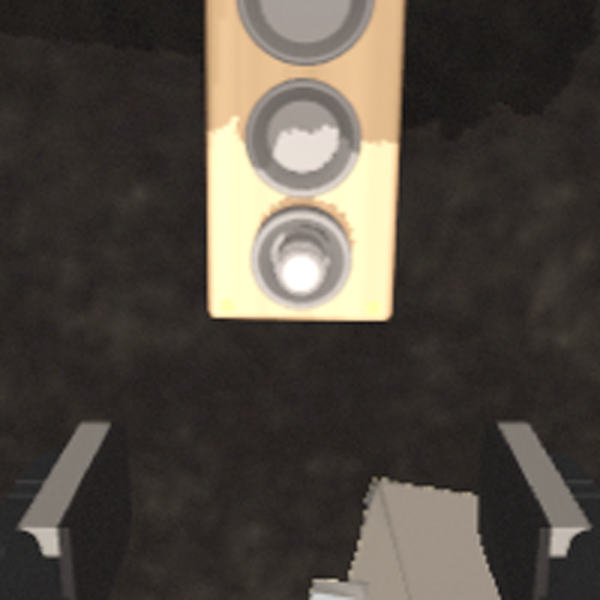

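50 g is upright and down in cup_50 (crop (301,262), floor disc centred round it). Next is the 100 g.

```bash
python3 -m inch '[[-0.0325,-0.0207,0,0,0,0,-0.4],[-0.0325,-0.0207,0,0,0,0,-0.4],[-0.0325,-0.0207,0,0,0,0,-0.4],[-0.0325,-0.0207,0,0,0,0,-0.4],[-0.0325,-0.0207,0.01,0,0,0,-0.4],[-0.0325,-0.0207,0.02,0,0,0,-0.4],[0,0,0.015,0,0,0,-0.4],[0,0,0,0,0,0,-0.4]]'
python3 -m inch '[[0,0,0,0,0,0,-0.4],[0,0,0,0,0,0,-0.4],[0,0,0,0,0,0,-0.4]]'
python3 - <<'E'
from h import *
f=frame("wrist"); cv2.imwrite("pics/w100.png",f["img"])
for lo in (200,235): P=top(f,(281,211),38,0,lo); print(shift([P[0],P[1],34]).round(1),r.sense()["eef_pos"].round(1))
E
```

```text
clock: 13.15
eef_pos: [479.9, -36.1, 156.6]
tcp_rot: [-3.136, -0.002, 1.85]
contact_force: [0.2, -0.6, -0.3]
opening: 0.702
grasp_force: 0.0
clock: 13.45
eef_pos: [483.0, -34.7, 159.8]
tcp_rot: [3.141, 0.0, 1.853]
contact_force: [-0.4, 0.5, 0.7]
opening: 0.698
grasp_force: 0.0
px [278.9 210. ] box [269 200  22  22 362] world [481.5 -34.8  38. ] width 19.1
[  0.3  -1.4 125.8] [482.9 -34.7 159.8]
px [279.3 210.9] box [270 202  19  19 270] world [482.1 -35.6  38. ] width 16.5
[ -0.6  -1.  125.8] [482.9 -34.7 159.8]
```

```bash
python3 -m inch '[[-0.0003,-0.0012,0.03,0,0,0,-0.4],[0,0,0.03,0,0,0,-0.4],[0,0,0.03,0,0,0,-0.4],[0,0,0.02,0,0,0,-0.4],[0,0,0.01,0,0,0,-0.4],[0,0,0.0055,0,0,0,-0.4],[0,0,0,0,0,0,-0.4],[0,0,0,0,0,0,-0.2]]' 30
python3 -m inch '[[0,0,0,0,0,0,0.1],[0,0,0,0,0,0,0.4],[0,0,0,0,0,0,0.7],[0,0,0,0,0,0,1],[0,0,0,0,0,0,1],[0,0,0,0,0,0,1],[0,0,0,0,0,0,1],[0,0,0,0,0,0,1]]'
```

```text
clock: 14.3
eef_pos: [482.0, -35.9, 34.6]
tcp_rot: [3.14, 0.0, 1.852]
contact_force: [0.2, 0.8, -0.1]
opening: 0.597
grasp_force: 0.0
clock: 15.1
eef_pos: [481.8, -35.9, 34.5]
tcp_rot: [3.14, 0.0, 1.852]
contact_force: [-0.1, 0.5, 7.3]
opening: 0.23
grasp_force: 29.1
```

```bash
python3 -m inch '[[0,0,-0.005,0,0,0,1],[0,0,-0.015,0,0,0,1],[0,0,-0.03,0,0,0,1],[0,0,-0.04,0,0,0,1],[0,0,-0.04,0,0,0,1],[0,0,-0.04,0,0,0,1],[0,0,-0.03,0,0,0,1],[0,0,0,0,0,0,1]]'
python3 -m inch '[[0.0297,0.0157,0,0,0,0,1],[0.0297,0.0157,0,0,0,0,1],[0.0297,0.0157,0,0,0,0,1],[0.0297,0.0157,0,0,0,0,1],[0.0297,0.0157,0,0,0,0,1],[0.0297,0.0157,0,0,0,0,1],[0.0297,0.0157,0,0,0,0,1],[0.0297,0.0157,0,0,0,0,1]]'
python3 -m inch '[[0,0,0,0,0,0,1],[0,0,0.03,0,0,0,1],[0,0,0.04,0,0,0,1],[0,0,0.04,0,0,0,1],[0,0,0.03,0,0,0,1],[0,0,0.01,0,0,0,1],[0,0,0,0,0,0,1],[0,0,0,0,0,0,1]]'
python3 - <<'E'
from h import *
for i in range(3): f=frame("wrist")
print(shift([536.5,227.1,51]).round(1), r.sense()["eef_pos"].round(1)); crop(f,"p100.png",180,180,380,380,3)
E
```

```text
clock: 15.9
eef_pos: [483.5, -36.1, 238.3]
tcp_rot: [3.134, 0.003, 1.852]
contact_force: [1.1, 0.5, -1.1]
opening: 0.232
grasp_force: 29.5
clock: 16.7
eef_pos: [535.4, 228.4, 232.6]
tcp_rot: [-3.14, 0.0, 1.852]
contact_force: [0.6, 0.0, -1.4]
opening: 0.23
grasp_force: 29.5
clock: 17.5
eef_pos: [536.6, 227.2, 84.8]
tcp_rot: [3.141, -0.0, 1.852]
contact_force: [0.0, 0.4, -1.5]
opening: 0.228
grasp_force: 29.6
[-0.3 -0.8 34.5] [537.1 227.6  85.5]
```

View pics/p100.png

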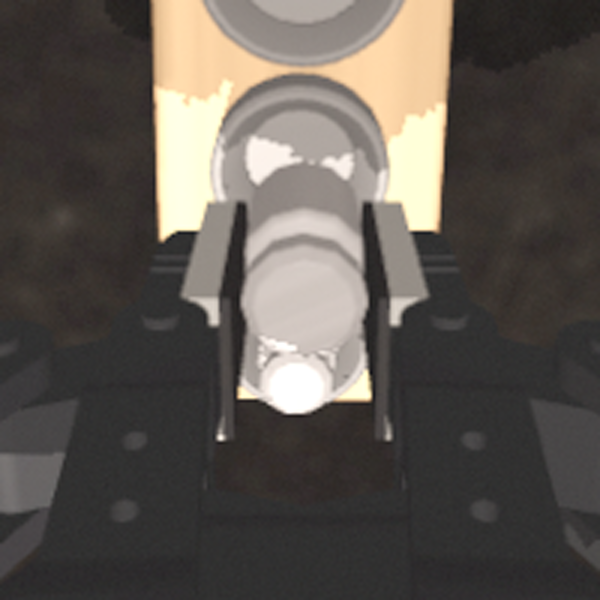

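The 100 g is upright, about 1 mm off centre over cup_100 (cup col 299, weight col 304), and the 50 g still stands at crop (297,383). Lowering.

```bash
python3 -m inch '[[0,-0.0006,0.01,0,0,0,1],[0,0,0.008,0,0,0,1],[0,0,0.005,0,0,0,1],[0,0,0.003,0,0,0,1],[0,0,0.003,0,0,0,1],[0,0,0.002,0,0,0,1],[0,0,0,0,0,0,1],[0,0,0,0,0,0,1]]'
python3 -m inch '[[0,0,0.0012,0,0,0,1],[0,0,0,0,0,0,1],[0,0,0,0,0,0,1]]'
python3 -m inch '[[0,0,0.0006,0,0,0,1],[0,0,0,0,0,0,1],[0,0,0,0,0,0,1]]'
```

```text
clock: 18.45
eef_pos: [535.5, 227.1, 52.9]
tcp_rot: [3.141, -0.0, 1.852]
contact_force: [0.8, 0.3, -1.0]
opening: 0.228
grasp_force: 29.6
clock: 18.75
eef_pos: [535.4, 227.1, 51.7]
tcp_rot: [3.142, -0.0, 1.852]
contact_force: [-0.0, -0.2, -1.0]
opening: 0.231
grasp_force: 29.6
clock: 19.05
eef_pos: [535.5, 227.1, 51.6]
tcp_rot: [3.141, -0.0, 1.852]
contact_force: [-0.9, -0.9, 5.3]
opening: 0.23
grasp_force: 30.2
```

```bash
python3 -m inch '[[0,0,-0.0004,0,0,0,1],[0,0,0,0,0,0,0.5],[0,0,0,0,0,0,0.4],[0,0,0,0,0,0,0.2],[0,0,0,0,0,0,0],[0,0,0,0,0,0,-0.1],[0,0,0,0,0,0,-0.1],[0,0,0,0,0,0,-0.1]]'
python3 -m inch '[[0,0,-0.01,0,0,0,-0.1],[0,0,-0.03,0,0,0,-0.1],[0,0,-0.04,0,0,0,-0.3],[0,0,-0.04,0,0,0,-0.4],[0,0,-0.03,0,0,0,-0.4],[0,0,0,0,0,0,-0.4],[0,0,0,0,0,0,-0.4]]'
python3 - <<'E'
from h import *
f=frame("wrist"); cv2.imwrite("pics/q100.png",f["img"]); top(f,(280,205),55,0,200); top(f,(280,270),46,0,200)
E
python3 -m inch '[[-0.0372,-0.0177,0,0,0,0,-0.6],[-0.0372,-0.0177,0,0,0,0,-0.6],[-0.0372,-0.0177,0,0,0,0,-0.6],[-0.0372,-0.0177,0,0,0,0,-0.6],[-0.0372,-0.0177,0,0,0,0,-0.6],[-0.0372,-0.0177,0,0,0,0,-0.6],[-0.0372,-0.0177,0,0,0,0,-0.6],[-0.0372,-0.0177,0,0,0,0,-0.5]]'
python3 -m inch '[[-0.0372,-0.0177,0.01,0,0,0,-0.4],[0,0,0.015,0,0,0,-0.4],[0,0,0.01,0,0,0,-0.4],[0,0,0,0,0,0,-0.4],[0,0,0,0,0,0,-0.4],[0,0,0,0,0,0,-0.4]]'
python3 - <<'E'
from h import *
f=frame("wrist"); cv2.imwrite("pics/w200.png",f["img"])
for lo in (200,235): P=top(f,(281,211),48,0,lo); print(shift([P[0],P[1],38]).round(1),r.sense()["eef_pos"].round(1))
E
```

```text
clock: 19.85
eef_pos: [535.4, 227.1, 51.4]
tcp_rot: [-3.142, -0.0, 1.852]
contact_force: [0.7, 0.1, -0.7]
opening: 0.551
grasp_force: 0.0
clock: 20.55
eef_pos: [535.6, 227.2, 202.5]
tcp_rot: [3.14, -0.0, 1.852]
contact_force: [0.3, -0.9, -0.6]
opening: 0.701
grasp_force: 0.0
px [279.1 203.8] box [ 252  152   60   99 2500] world [534.7 226.1  55. ] width 57.2
px [280.1 241.2] box [273 235  15  13 137] world [547.1 186.4  46. ] width 15.3
clock: 21.4
eef_pos: [480.5, -99.5, 200.0]
tcp_rot: [-3.139, -0.001, 1.852]
contact_force: [0.6, 0.6, -0.0]
opening: 0.747
grasp_force: 0.0
clock: 22.0
eef_pos: [475.8, -138.1, 166.6]
tcp_rot: [3.141, 0.0, 1.854]
contact_force: [0.1, 0.1, 0.5]
opening: 0.7
grasp_force: 0.0
px [279.8 209.5] box [266 193  29  32 646] world [ 474.7 -136.8   48. ] width 24.8
[  1.8  -0.8 128.8] [ 475.9 -138.2  166.8]
px [280.2 211.4] box [268 200  25  24 474] world [ 475.5 -138.3   48. ] width 21.5
[  0.   -0.5 128.8] [ 475.9 -138.2  166.8]
```

```bash
python3 -m inch '[[0.0003,-0.0005,0.03,0,0,0,-0.4],[0,0,0.03,0,0,0,-0.4],[0,0,0.03,0,0,0,-0.4],[0,0,0.02,0,0,0,-0.4],[0,0,0.01,0,0,0,-0.4],[0,0,0.0085,0,0,0,-0.4],[0,0,0,0,0,0,-0.4],[0,0,0,0,0,0,-0.2]]' 40
python3 -m inch '[[0,0,0,0,0,0,0],[0,0,0,0,0,0,0.3],[0,0,0,0,0,0,0.6],[0,0,0,0,0,0,1],[0,0,0,0,0,0,1],[0,0,0,0,0,0,1],[0,0,0,0,0,0,1],[0,0,0,0,0,0,1]]'
```

```text
clock: 22.85
eef_pos: [475.4, -138.7, 38.6]
tcp_rot: [3.141, 0.001, 1.852]
contact_force: [0.3, 0.9, -0.2]
opening: 0.598
grasp_force: 0.0
clock: 23.65
eef_pos: [475.4, -138.8, 38.8]
tcp_rot: [3.14, 0.001, 1.852]
contact_force: [-1.3, 0.7, 8.9]
opening: 0.304
grasp_force: 38.8
```

```bash
python3 -m inch '[[0,0,-0.005,0,0,0,1],[0,0,-0.015,0,0,0,1],[0,0,-0.03,0,0,0,1],[0,0,-0.04,0,0,0,1],[0,0,-0.04,0,0,0,1],[0,0,-0.04,0,0,0,1],[0,0,-0.03,0,0,0,1],[0,0,0,0,0,0,1]]'
python3 -m inch '[[0.02,0.01,0,0,0,0,1],[0.0381,0.0161,0,0,0,0,1],[0.0381,0.0161,0,0,0,0,1],[0.0381,0.0161,0,0,0,0,1],[0.0381,0.0161,0,0,0,0,1],[0.0381,0.0161,0,0,0,0,1],[0.0381,0.0161,0,0,0,0,1],[0.0381,0.0161,0,0,0,0,1]]'
python3 -m inch '[[0.0381,0.0161,0,0,0,0,1],[0.038,0.016,0,0,0,0,1],[0.0185,0.0062,0.02,0,0,0,1],[0,0,0.04,0,0,0,1],[0,0,0.04,0,0,0,1],[0,0,0.03,0,0,0,1],[0,0,0.015,0,0,0,1],[0,0,0,0,0,0,1]]'
python3 - <<'E'
from h import *
for i in range(4): f=frame("wrist")
print(shift([524.4,272.3,55.8]).round(1), r.sense()["eef_pos"].round(1)); crop(f,"p200.png",180,200,380,400,3)
E
```

```text
clock: 24.45
eef_pos: [476.9, -139.3, 242.4]
tcp_rot: [3.135, 0.004, 1.852]
contact_force: [0.6, -0.7, -2.7]
opening: 0.3
grasp_force: 39.8
clock: 25.25
eef_pos: [512.2, 172.3, 236.8]
tcp_rot: [-3.14, 0.0, 1.852]
contact_force: [0.6, -1.2, -1.4]
opening: 0.3
grasp_force: 39.8
clock: 26.05
eef_pos: [521.9, 271.4, 90.4]
tcp_rot: [-3.137, 0.001, 1.852]
contact_force: [0.1, -0.3, -1.8]
opening: 0.299
grasp_force: 39.8
[-0.5 -0.5 38.8] [524.7 272.8  94.6]
```

View pics/p200.png

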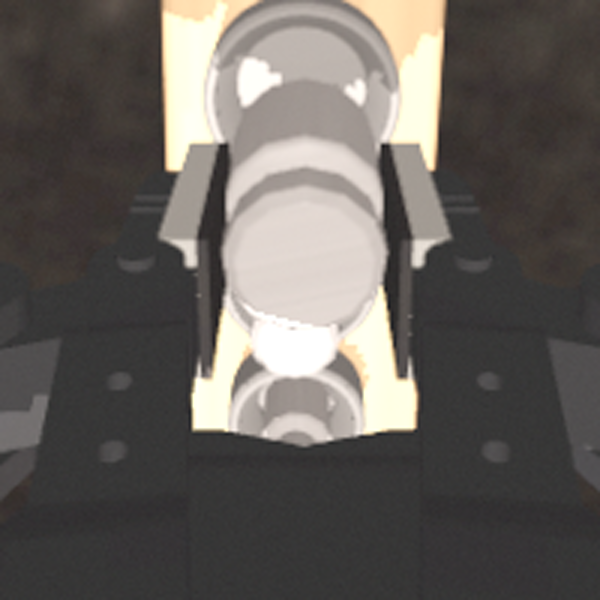

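The 200 g is centred over cup_200 (both near col 304). The 50 g and 100 g are standing behind it, at crop (295,410) and (295,345). Lowering.

```bash
python3 -m inch '[[-0.0005,0,0.01,0,0,0,1],[0,0,0.01,0,0,0,1],[0,0,0.006,0,0,0,1],[0,0,0.004,0,0,0,1],[0,0,0.003,0,0,0,1],[0,0,0.003,0,0,0,1],[0,0,0.0015,0,0,0,1],[0,0,0,0,0,0,1]]'
python3 -m inch '[[0,0,0,0,0,0,1],[0,0,0.0006,0,0,0,1],[0,0,0,0,0,0,1],[0,0,0,0,0,0,1]]'
python3 -m inch '[[0,0,0.0006,0,0,0,1],[0,0,0,0,0,0,1],[0,0,0,0,0,0,1]]'
```

```text
clock: 27.05
eef_pos: [523.7, 271.9, 55.9]
tcp_rot: [-3.142, -0.0, 1.852]
contact_force: [-1.4, -0.8, 3.8]
opening: 0.298
grasp_force: 40.3
clock: 27.45
eef_pos: [523.8, 272.0, 55.8]
tcp_rot: [3.141, -0.0, 1.852]
contact_force: [-4.5, -1.6, 11.5]
opening: 0.298
grasp_force: 41.1
clock: 27.75
eef_pos: [523.8, 272.0, 55.8]
tcp_rot: [3.141, -0.0, 1.852]
contact_force: [-5.7, -3.3, 18.1]
opening: 0.298
grasp_force: 41.7
```

```bash
python3 -m inch '[[0,0,-0.0012,0,0,0,1],[0,0,0,0,0,0,0.4],[0,0,0,0,0,0,0.2],[0,0,0,0,0,0,0],[0,0,0,0,0,0,-0.2],[0,0,0,0,0,0,-0.2],[0,0,0,0,0,0,-0.2],[0,0,0,0,0,0,-0.2]]'
python3 -m inch '[[0,0,-0.01,0,0,0,-0.2],[0,0,-0.03,0,0,0,-0.2],[0,0,-0.04,0,0,0,-0.3],[0,0,-0.04,0,0,0,-0.4],[0,0,-0.03,0,0,0,-0.4],[0,0,0,0,0,0,-0.4],[0,0,0,0,0,0,-0.4]]'
python3 -m inch '[[-0.02,-0.01,0,0,0,0,-0.4],[-0.0375,-0.0162,0,0,0,0,-0.4],[-0.0375,-0.0162,0,0,0,0,-0.4],[-0.0375,-0.0162,0,0,0,0,-0.4],[-0.0375,-0.0162,0,0,0,0,-0.4],[-0.0375,-0.0162,0,0,0,0,-0.4],[-0.0375,-0.0162,0,0,0,0,-0.4],[-0.0375,-0.0162,0,0,0,0,-0.4]]'
python3 -m inch '[[-0.0375,-0.0162,0,0,0,0,-0.4],[-0.0375,-0.0162,0,0,0,0,-0.4],[-0.0375,-0.0162,0,0,0,0,-0.4],[-0.0375,-0.0162,0,0,0,0,-0.4],[-0.0178,-0.0059,0.02,0,0,0,-0.4],[0,0,0.01,0,0,0,-0.4],[0,0,0,0,0,0,-0.4],[0,0,0,0,0,0,-0.4]]'
python3 -m inch '[[0,0,0,0,0,0,-0.4],[0,0,0,0,0,0,-0.4]]'
python3 - <<'E'
from h import *
f=frame("wrist"); cv2.imwrite("pics/w500.png",f["img"])
for lo in (200,235): P=top(f,(281,220),64,0,lo); print(shift([P[0],P[1],40]).round(1),r.sense()["eef_pos"].round(1))
E
```

```text
clock: 28.55
eef_pos: [523.7, 271.9, 55.3]
tcp_rot: [-3.142, -0.0, 1.852]
contact_force: [0.2, 1.3, -0.8]
opening: 0.601
grasp_force: 0.0
clock: 29.25
eef_pos: [523.9, 272.0, 206.5]
tcp_rot: [3.14, -0.0, 1.852]
contact_force: [-0.9, -0.3, -1.3]
opening: 0.702
grasp_force: 0.0
clock: 30.05
eef_pos: [482.2, -35.2, 204.1]
tcp_rot: [-3.139, -0.001, 1.852]
contact_force: [0.8, -0.4, 0.4]
opening: 0.706
grasp_force: 0.0
clock: 30.85
eef_pos: [461.9, -213.5, 174.8]
tcp_rot: [-3.14, -0.002, 1.853]
contact_force: [0.4, 0.3, -0.2]
opening: 0.696
grasp_force: 0.0
clock: 31.05
eef_pos: [462.8, -213.9, 175.9]
tcp_rot: [3.141, 0.001, 1.854]
contact_force: [0.2, 0.7, 0.2]
opening: 0.7
grasp_force: 0.0
px [279.6 213. ] box [ 260  195   41   38 1170] world [ 461.9 -213.8   64. ] width 34.3
[  0.5  -0.9 135.9] [ 462.8 -214.   175.9]
px [280.1 214. ] box [262 197  37  35 983] world [ 462.5 -214.5   64. ] width 31.0
[ -0.3  -0.5 135.9] [ 462.8 -214.   175.9]
```

```bash
python3 -m inch '[[0,-0.0006,0.03,0,0,0,-0.4],[0,0,0.03,0,0,0,-0.4],[0,0,0.03,0,0,0,-0.4],[0,0,0.025,0,0,0,-0.4],[0,0,0.012,0,0,0,-0.4],[0,0,0.007,0,0,0,-0.4],[0,0,0,0,0,0,-0.4],[0,0,0,0,0,0,-0.3]]' 60
python3 -m inch '[[0,0,0,0,0,0,-0.1],[0,0,0,0,0,0,0.1],[0,0,0,0,0,0,0.4],[0,0,0,0,0,0,1],[0,0,0,0,0,0,1],[0,0,0,0,0,0,1],[0,0,0,0,0,0,1],[0,0,0,0,0,0,1]]'
```

```text
clock: 31.9
eef_pos: [462.4, -215.0, 42.3]
tcp_rot: [3.141, 0.001, 1.852]
contact_force: [-0.5, 0.1, 0.8]
opening: 0.652
grasp_force: 0.0
clock: 32.7
eef_pos: [462.4, -215.0, 42.6]
tcp_rot: [3.14, 0.001, 1.852]
contact_force: [-1.5, 1.3, 9.8]
opening: 0.417
grasp_force: 59.0
```

```bash
python3 -m inch '[[0,0,-0.005,0,0,0,1],[0,0,-0.015,0,0,0,1],[0,0,-0.03,0,0,0,1],[0,0,-0.04,0,0,0,1],[0,0,-0.04,0,0,0,1],[0,0,-0.04,0,0,0,1],[0,0,-0.035,0,0,0,1],[0,0,0,0,0,0,1]]'
python3 -m inch '[[0.02,0.008,0,0,0,0,1],[0.039,0.0151,0,0,0,0,1],[0.039,0.0151,0,0,0,0,1],[0.039,0.0151,0,0,0,0,1],[0.039,0.0151,0,0,0,0,1],[0.039,0.0151,0,0,0,0,1],[0.039,0.0151,0,0,0,0,1],[0.039,0.0151,0,0,0,0,1]]'
python3 -m inch '[[0.039,0.0151,0,0,0,0,1],[0.039,0.0151,0,0,0,0,1],[0.039,0.0151,0,0,0,0,1],[0.039,0.0151,0,0,0,0,1],[0.039,0.0151,0,0,0,0,1],[0.018,0.0064,0,0,0,0,1],[0,0,0.02,0,0,0,1],[0,0,0.03,0,0,0,1]]'
python3 -m inch '[[0,0,0.04,0,0,0,1],[0,0,0.03,0,0,0,1],[0,0,0.02,0,0,0,1],[0,0,0.01,0,0,0,1],[0,0,0,0,0,0,1],[0,0,0,0,0,0,1]]'
python3 - <<'E'
from h import *
for i in range(4): f=frame("wrist")
print(shift([509.9,325.4,59.6]).round(1), r.sense()["eef_pos"].round(1)); crop(f,"p500.png",180,200,380,400,3)
E
```

```text
clock: 33.5
eef_pos: [463.8, -215.8, 251.2]
tcp_rot: [3.136, 0.005, 1.852]
contact_force: [0.9, -0.9, -4.2]
opening: 0.414
grasp_force: 61.4
clock: 34.3
eef_pos: [488.3, 99.7, 244.8]
tcp_rot: [-3.139, -0.0, 1.852]
contact_force: [0.9, -0.2, -4.8]
opening: 0.416
grasp_force: 61.3
clock: 35.1
eef_pos: [509.2, 326.4, 195.8]
tcp_rot: [3.14, -0.0, 1.854]
contact_force: [-0.1, 0.5, -6.5]
opening: 0.417
grasp_force: 61.4
clock: 35.7
eef_pos: [509.3, 325.6, 96.8]
tcp_rot: [3.141, -0.0, 1.852]
contact_force: [-0.5, -0.0, -4.0]
opening: 0.417
grasp_force: 61.3
[-0.6 -0.1 38. ] [509.8 326.   97.6]
```

View pics/p500.png

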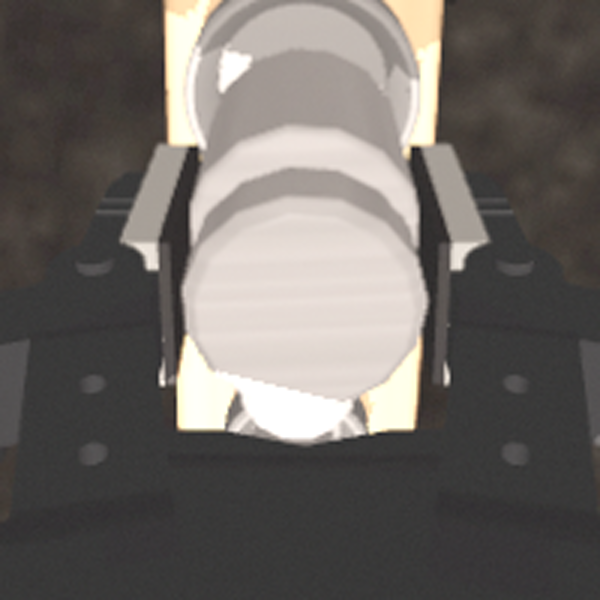

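The 500 g is centred over cup_500 (weight col 306, cup col 302). Lowering.

```bash
python3 -m inch '[[-0.0005,0,0.01,0,0,0,1],[0,0,0.01,0,0,0,1],[0,0,0.006,0,0,0,1],[0,0,0.004,0,0,0,1],[0,0,0.003,0,0,0,1],[0,0,0.002,0,0,0,1],[0,0,0.0015,0,0,0,1],[0,0,0,0,0,0,1]]'
python3 -m inch '[[0,0,0,0,0,0,1],[0,0,0.0006,0,0,0,1],[0,0,0,0,0,0,1],[0,0,0,0,0,0,1]]'
```

```text
clock: 36.7
eef_pos: [509.3, 325.3, 59.9]
tcp_rot: [3.141, -0.0, 1.852]
contact_force: [0.2, 0.0, -5.0]
opening: 0.417
grasp_force: 61.3
clock: 37.1
eef_pos: [509.4, 325.3, 59.7]
tcp_rot: [3.141, -0.0, 1.852]
contact_force: [-1.7, 0.3, 1.6]
opening: 0.417
grasp_force: 61.8
```

Contact at the expected floor height. Releasing, backing off and taking the final check.

```bash
python3 -m inch '[[0,0,0.0003,0,0,0,1],[0,0,0,0,0,0,1],[0,0,-0.0005,0,0,0,0.2],[0,0,0,0,0,0,0],[0,0,0,0,0,0,-0.2],[0,0,0,0,0,0,-0.4],[0,0,0,0,0,0,-0.4],[0,0,0,0,0,0,-0.4]]'
python3 -m inch '[[0,0,-0.01,0,0,0,-0.4],[0,0,-0.03,0,0,0,-0.4],[0,0,-0.04,0,0,0,-0.4],[0,0,-0.04,0,0,0,-0.4],[0,0,-0.04,0,0,0,-0.4],[-0.02,0,0,0,0,0,-0.4],[-0.02,0,0,0,0,0,-0.4],[0,0,0,0,0,0,-0.4]]'
python3 - <<'E'
from h import *
f=frame("wrist"); a=cv2.resize(f["img"][60:330,180:380],None,fx=2,fy=2)
s=frame("side")["img"]; b=cv2.resize(s[140:275,200:300],None,fx=4,fy=4)
cv2.imwrite("pics/final.png",np.hstack([a,b]))
E
```

```text
clock: 37.9
eef_pos: [509.3, 325.2, 59.5]
tcp_rot: [3.141, -0.0, 1.852]
contact_force: [1.0, -0.3, 0.4]
opening: 0.701
grasp_force: 0.0
clock: 38.7
eef_pos: [520.8, 285.1, 220.7]
tcp_rot: [3.14, 0.0, 1.851]
contact_force: [-0.6, 0.4, 1.3]
opening: 0.696
grasp_force: 0.0
```

View pics/final.png

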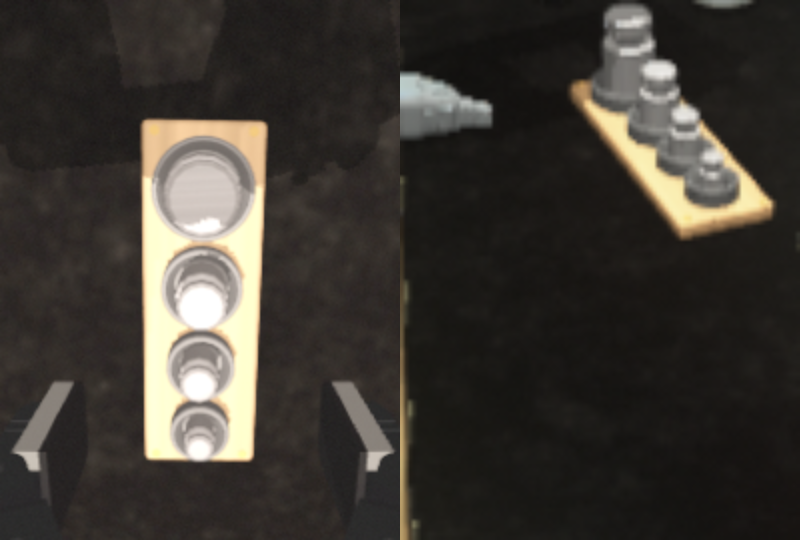

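Both views show all four weights upright in their cups by size (wrist crop (200,445), (200,383), (202,305), (204,195)), and the gripper is clear.

```bash
python3 -c "
from rig import r
print(r.sign_off())"
```

```text
the job is handed in; nothing more can be done
None
```

The four steel weights stand upright and fully down in their own cups, placed in order from smallest to largest, the forceps were not touched, and the job was handed in at about 39 s.

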